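Full-load test of a battery cell

TASK

Stand the thick battery cell upright in the tester's larger socket, lowered gently to the bottom (not dropped in), and let go of it. Then, with the fingertips, press the tester's sprung lever down past its first two notches to the third, without going on beyond it to the stop, and finish while still holding the lever there: it springs back if let go. Leave everything else on the bench where it is.

Things in the scene. Friction and masses are not known exactly. Their poses are not given: they have to be found in the camera images.
- cell_mid (a point): Centre (half-way up) of the thick battery cell: a grey upright cylinder 26 mm in diameter, 65 mm tall with its 2 mm high, 10 mm wide steel button on top, 60 to 130 g, standing loose on the bench; z is its axis, pointing up. The slim cell looks alike and is as tall but 18 mm thick; the capacitor is 35 mm thick and shorter. The three may stand in each other's places, at least 80 mm apart.
- cell: The same thick cell; origin at the centre of its underside, z up along its axis.
- socket (a point): Centre of the mouth of the larger socket, a round bore 29 mm in diameter and 22 mm deep with a 2 mm chamfer, level with the tester's top deck (50 mm above the bench). Axes are the tester's. The seated cell's centre is 10.5 mm above this point, its top 43 mm above it. A smaller 21 mm bore lies 65 mm away along +x of the tester.
- tester: The cell tester, fixed to the bench: a grey deck 130 mm (x) by 260 mm (y), 50 mm high; origin at the centre of its underside, z up. The larger socket is at x -30, y +80 mm. A tower 80 mm (x) by 45 mm (y) stands on the deck, centred at x 0, y -7.5 mm, its top 115 mm above the bench. The lever comes out of the tower's -y face.
- lever_pad (a point): Centre of the top of the lever's black pad, a level plate 36 mm (x) by 50 mm (y) and 12 mm thick on a 10 mm steel stem, at x 0, y -87 mm of the tester; 115 mm above the bench at rest. It moves straight down when pressed; its axes are the tester's. The pad's near edge is 32 mm from the tower's face.
- lever (a joint): How far the lever is pressed down, m: 0 at rest (top), notches at 0.012, 0.024 and 0.036, hard stop at 0.048. Pressing takes about 4 N at rest, 7.5 N at the third notch; the clicks before each notch and between the third and the stop (at 0.006, 0.018, 0.030, 0.042) add up to 3 N. Let go, it returns to 0; no notch keeps it. Marks on the tower show the notches, the third the longest.
- slim_cell_mid (a point): Bystander: centre of the slim cell, 18 mm in diameter, 65 mm tall, standing.
- slim_cell: The same slim cell; origin at the centre of its underside.
- capacitor: Bystander: grey can capacitor with two lugs on top, 35 mm in diameter, 54 mm tall, standing; origin at its underside.
- spool: Bystander: steel-coloured spool, 54 mm in diameter, 40 mm high, standing on its flange; origin at its underside.
- screwdriver: Bystander: screwdriver 160 mm long lying beside the tester, on its -y side; origin under its middle, handle towards its -x.
- multimeter: Bystander: hand-held black meter, 150 by 75 mm, about 41 mm high, lying; origin at the centre of its underside, long side along its x.
- circuit_board: Bystander: green circuit board, 90 by 60 mm, 14 mm high, lying; origin at its underside.
- solvent: Bystander: white bottle 56 mm in diameter, 130 mm tall; origin at its underside.
There are look-alikes about, which are no part of the job. Leave any red look-alike of the cell alone.

How it is judged:
By the outcome, as a careful person would: the job done as asked, in the order asked, and still so for the second after the job is handed in, while the arm keeps its last pose, push and grip.
It also fails if it takes over 51 s, if anything falls off the work surface, if the arm or the gripper's body presses on something with over 40 N, if the wrist force passes 120 N, or if a joint passes its speed limit or range.

ROBOT

A 7-joint arm with a two-finger parallel gripper is mounted at the origin on the work surface. World frame = base frame: x ahead of the robot, y to its left, z up, the work surface at z = 0. Lengths are in m, angles in degrees, forces in N, time in s.
With the tool pointing down it reaches from about 0.425 to 0.875 m from the base axis. Payload 4.7 kg.
Tool frame: the origin (TCP) lies at the very end of the fingers, on their centre line; the grasp point (between the pads) lies 19 mm behind it; y points along the fingers, z is the direction in which the jaws open and shut, and the axes are right-handed (so a half turn about y gives the same grasp; the last joint's range is limited). The gripper opens to 87 mm and grips with 3 to 60 N. Pads are 19 mm wide; open, the fingers measure 117 mm over their backs; the gripper's body (75 mm by 190 mm) begins 51 mm behind the grasp point.
Start: joints at [-65.254, 18.392, -4.016, 83.108, 1.295, 78.541, -3.26], TCP at [0.264, 0.594, 0.223] pointing down, gripper open.
Joint ranges: [-163.93, 163.93], [-17.29, 119.83], [-79.2, 71.16], [3.27, 140.29], [-89.18, 269.18], [5.43, 117.66], [-154.24, 154.24]. Speed limits (degrees/s): [147.25, 147.25, 180, 180, 180, 180, 180].

INTERFACE

Orientations are given as [roll, pitch, yaw] about the fixed x, y, z axes, in that order (R = Rz(yaw) Ry(pitch) Rx(roll)).
In Python, from cell import env gives the robot as it stands.
- The arm moves only by the shell command python3 -m pendant 'ROWS' [FORCE]. ROWS is JSON, one flat list of numbers, 7 for each row, row after row: the shift along the world's x, y, z in units of 40 mm (1.0 is 40 mm), then the turn, a rotation vector about the world's x, y, z in units of 10 degrees (1.0 is 10 degrees), then the finger opening in mm, from 0 to 87. In form: [x, y, z, wx, wy, wz, jaw, x, y, z, wx, wy, wz, jaw, ...]. A call has 1 to 10 rows; each row shifts and turns the commanded pose from where the row before left it; what a row does not reach is not made up. A row lasts 1/8 s, in which the tool goes at most 62.5 mm and 10.7 degrees, less where a joint would pass 70% of its speed; a pose out of reach is approached as far as the arm can. A call is refused whole if a number of a shift passes 1 or a number of a turn 1, either way. A call with a gripper value outside its range is refused whole. The fingers move at their own pace and stop on an object; FORCE is the grip in N (left out, the last holds). Time passes only in rows, so rows that do not move let the fingers close. It gives the time, the measured TCP pose, the force and the opening at its end, in the units of the state.
- env.get_obs(): the state, without advancing time (a new reading comes with each control period).
- env.read_camera(name): name is "scene" or "top" or "wrist"; returns a dict with "image" (480x640x3 uint8, red, green, blue), "fx", "fy", "cx", "cy" (pixels), "cam_to_world" (4x4, takes a point from camera to world coordinates). Camera axes: x right, y up, looking along -z (the intrinsics and any distortion apply to the point x, -y, -z); pixel columns grow to the right and rows downward; lengths in m; the calibration is good to about 2 mm. The wrist camera is an equidistant fisheye: a pixel r from the principal point sees the ray r / f radians off the axis. A picture is of the moment at which its call begins. There is no depth.
- env.sign_off(): hands the job in, once; it reports no verdict.
The state is a dict: "time_s": time; "qpos": joint angles; "joint_velocities": joint speeds; "effort": joint torques, N m; "tool_pos": TCP position; "tool_rot": TCP orientation; "force": force on the tool from outside, world axes, zero at the start; "wrist_torque": the same for the moment, N m; "grip_width": finger opening in m.
Only numpy, scipy, OpenCV 4.12 (cv2) and the standard library are available. Lean on these libraries where they do the work, as an engineer would, in place of code of your own. Each camera call takes 0.05 s, during which the arm holds its last target.

## Working session

There is one attempt and no reset: what is moved stays moved. The work goes in short steps, Python scripts to look and compute and a shell command to move; the robot and the scene stay as the last step left them, time stands still between calls to the robot, and variables do not carry over. Pictures are saved under pics/ and viewed, and the job is handed in when it is done.

```bash
ls; mkdir -p pics; python3 - <<'E'
from cell import env
import cv2,numpy as np
o=env.get_obs();print({k:np.round(v,3).tolist() for k,v in o.items()})
for n in ["scene","top","wrist"]:
    c=env.read_camera(n);cv2.imwrite(f"pics/{n}0.png",c["image"][:,:,::-1])
    print(n,c["fx"],c["fy"],c["cx"],c["cy"],np.round(c["cam_to_world"],4).tolist(),c.keys())
E
```

```text
pics
{'time_s': 0.0, 'qpos': [-65.255, 18.438, -4.016, 83.175, 1.295, 78.539, -3.259], 'joint_velocities': [0.074, -0.084, -0.036, -0.025, 0.042, 0.083, -0.004], 'effort': [-0.001, -49.129, -0.404, -31.253, -0.064, 0.044, 0.0], 'tool_pos': [0.264, 0.594, 0.221], 'tool_rot': [-90.107, -0.006, -23.934], 'force': [0.07, 0.175, -0.016], 'wrist_torque': [0.036, 0.01, -0.051], 'grip_width': 0.087}
scene 543.5483545688796 543.5483545688796 317.49481502561645 245.14171650103222 [[-0.8725, -0.3347, 0.356, 1.0161], [0.4884, -0.5745, 0.6568, 0.8139], [-0.0153, 0.7469, 0.6647, 0.9375], [0.0, 0.0, 0.0, 1.0]] dict_keys(['image', 'fx', 'fy', 'cx', 'cy', 'cam_to_world'])
top 487.1396918372555 487.1396918372555 326.97498032194915 230.64939133393227 [[0.0432, 0.9736, -0.2241, 0.2953], [-0.9991, 0.0428, -0.0064, -0.0267], [0.0034, 0.2241, 0.9746, 1.3759], [0.0, 0.0, 0.0, 1.0]] dict_keys(['image', 'fx', 'fy', 'cx', 'cy', 'cam_to_world'])
wrist 371.64829954431775 371.64829954431775 321.5512600274101 242.1218162731627 [[0.4056, -0.8861, -0.2242, 0.2028], [0.914, 0.3926, 0.102, 0.6207], [-0.0023, -0.2463, 0.9692, 0.3839], [0.0, 0.0, 0.0, 1.0]] dict_keys(['image', 'fx', 'fy', 'cx', 'cy', 'cam_to_world'])
```

View pics/top0.png

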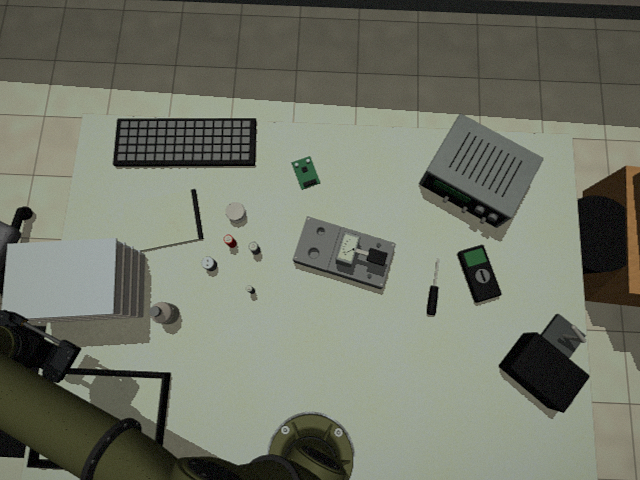

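View pics/scene0.png

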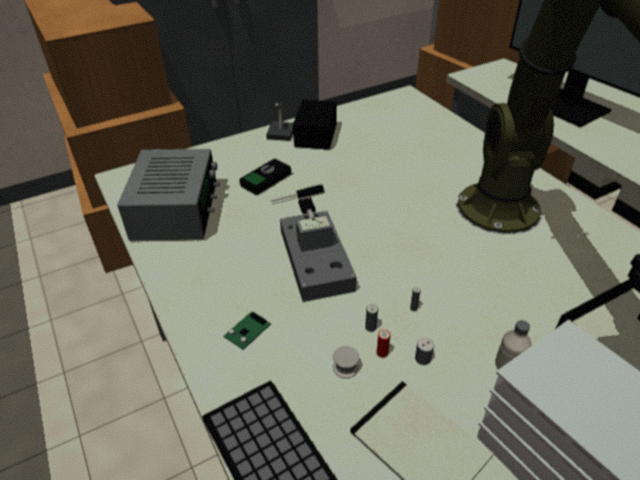

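View pics/wrist0.png

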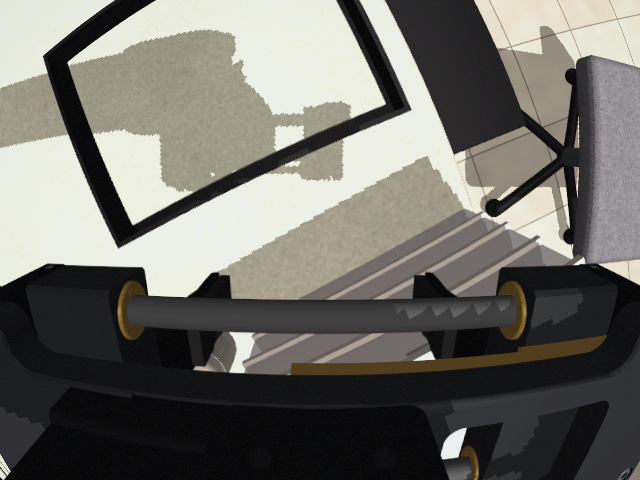

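```bash
python3 - <<'E'
import cv2,numpy as np
a=cv2.imread("pics/top0.png");b=cv2.imread("pics/scene0.png")
x=cv2.resize(a[195:315,190:400],None,fx=3.8,fy=3.8,interpolation=cv2.INTER_CUBIC);cv2.imwrite("pics/topc.png",x)
x=cv2.resize(b[190:390,260:460],None,fx=3,fy=3,interpolation=cv2.INTER_CUBIC);cv2.imwrite("pics/scc.png",x)
E
```

```text
(no output)
```

View pics/topc.png

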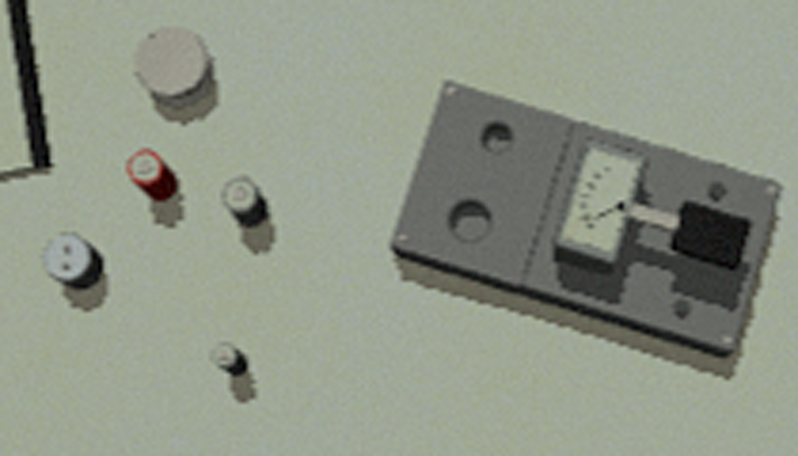

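View pics/scc.png

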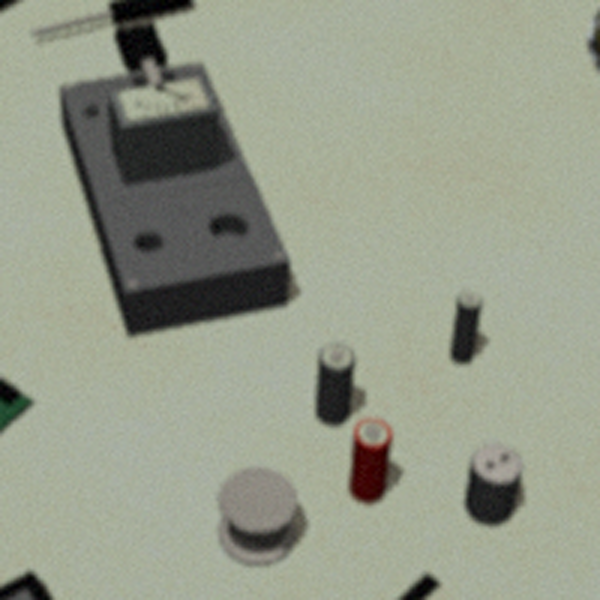

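Candidates: thick cell at top-image (254,247); slim cell at (251,289); capacitor with two lugs at (208,262); red look-alike at (229,240); spool at (235,211). The choice is (254,247): grey, with a button, and thicker than the slim one. The crop confirms this.

```bash
cat > h.py <<'E'
import numpy as np,cv2
def ray(c,u,v):
    x=(u-c["cx"])/c["fx"];y=(v-c["cy"])/c["fy"]
    if c.get("fish"):
        r=np.hypot(x,y);s=np.sin(r)/max(r,1e-9);d=np.array([x*s,-y*s,-np.cos(r)])
    else: d=np.array([x,-y,-1.])
    M=np.array(c["cam_to_world"]);return M[:3,3],M[:3,:3]@d
def plane(c,u,v,z):
    o,d=ray(c,u,v);return o+d*(z-o[2])/d[2]
def proj(c,P):
    M=np.array(c["cam_to_world"]);p=M[:3,:3].T@(np.array(P)-M[:3,3]);x,y,z=p[0],-p[1],-p[2]
    if c.get("fish"):
        r=np.hypot(x,y);t=np.arctan2(r,z);k=t/max(r,1e-9)
        return c["cx"]+c["fx"]*x*k,c["cy"]+c["fy"]*y*k
    return c["cx"]+c["fx"]*x/z,c["cy"]+c["fy"]*y/z
def cam(n):
    from cell import env
    c=env.read_camera(n);c["fish"]=(n=="wrist");return c
E
python3 - <<'E'
from h import *
t=cam("top");s=cam("scene")
T=lambda x,y:(190+(x+.5)/3.8-.5,195+(y+.5)/3.8-.5)
S=lambda x,y:(260+(x+.5)/3-.5,190+(y+.5)/3-.5)
def p(n,c,uv,z): print(n,np.round(plane(c,*uv,z)[:2],4))
for q in [(448,83),(778,187),(733,352),(395,247)]: p("deckT",t,T(*q),.05)
for q in [(62,86),(204,65),(289,262),(128,291)]: p("deckS",s,S(*q),.05)
p("sockT",t,T(470,220),.05);p("sockS",s,S(228,225),.05)
p("smallT",t,T(498,137),.05);p("smallS",s,S(148,241),.05)
p("cellT",t,T(241,193),.063);p("cellS",s,S(337,355),.063)
p("redT",t,T(146,165),.063);p("slimT",t,T(229,356),.063);p("capT",t,T(68,258),.054)
p("padT",t,T(713,231),.115);p("padS",s,S(138,38),.115)
# spread
for n,c,uv,z in [("cell",t,T(241,193),.063)]: pass
E
```

```text
deckT [0.6386 0.0383]
deckT [ 0.5708 -0.2067]
deckT [ 0.4488 -0.1759]
deckT [0.5142 0.0703]
deckS [ 0.5732 -0.2034]
deckS [ 0.4521 -0.1667]
deckS [0.5181 0.0778]
deckS [0.6396 0.0431]
sockT [0.5365 0.017 ]
sockS [0.5376 0.019 ]
smallT [ 5.993e-01 -5.000e-04]
smallS [0.6007 0.0032]
cellT [0.5467 0.1828]
cellS [0.5458 0.1849]
redT [0.5643 0.2531]
slimT [0.429  0.1822]
capT [0.4953 0.3051]
padT [ 0.5243 -0.1533]
padS [ 0.5226 -0.1541]
```

```bash
python3 -m pendant '[0.3,-0.4,0.5,0,0,-0.4,87,0.6,-0.8,0.5,0,0,-0.7,87,0.6,-0.85,0,0,0,-0.7,87,0.6,-0.85,0,0,0,-0.7,87,0.6,-0.85,0,0,0,-0.7,87,0.6,-0.85,0,0,0,-0.7,87,0.6,-0.85,0,0,0,-0.7,87,0.6,-0.85,0,0,0,-0.7,87,0.6,-0.85,0,0,0,-0.7,87,0.6,-0.85,0,0,0,-0.7,87]'; python3 -m pendant '[0.6,-0.85,0,0,0,-0.7,75,0.5,-0.8,0,0,0,-0.7,70,0.2,-0.4,0,0,0,-0.4,65,0,0,0,0,0,0,65,0,0,0,0,0,0,65]'; python3 - <<'E'
from h import *
c=cam("wrist");cv2.imwrite("pics/w1.png",c["image"][:,:,::-1])
print(proj(c,[.546,.184,.063]),proj(c,[.546,.184,0]))
E
```

```text
time_s: 1.5
tool_pos: [0.4924, 0.2729, 0.2626]
tool_rot: [-90.0, 0.0, -91.2]
force: [1.7, 0.0, 0.5]
grip_width: 0.0867
time_s: 2.12
tool_pos: [0.5428, 0.1943, 0.2625]
tool_rot: [-90.1, 0.0, -108.7]
force: [0.3, 0.1, -0.6]
grip_width: 0.0655
(np.float64(327.65069532703944), np.float64(226.01430399898592)) (np.float64(326.78456369680146), np.float64(214.99285336143882))
```

View pics/w1.png

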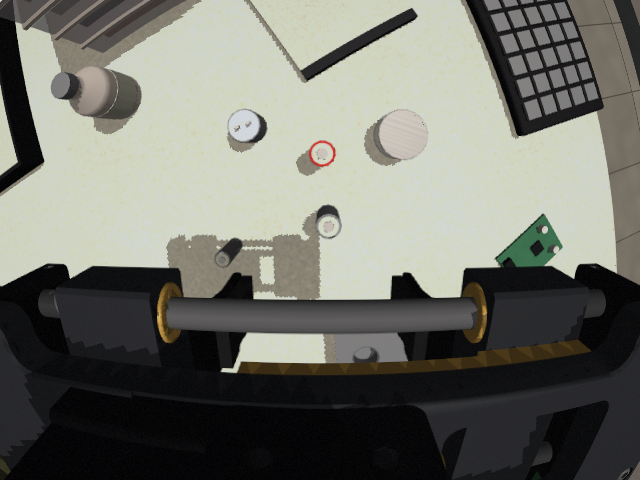

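Wrist view: the thick cell's top is at (328,226), exactly where the estimate projects. The red one is at (322,153), and the slim cell at (228,255). I'll refine the position in a close crop.

```bash
python3 - <<'E'
from h import *
c=cam("wrist");im=c["image"]
g=cv2.cvtColor(im,cv2.COLOR_RGB2GRAY)
cr=im[190:250,295:360];cv2.imwrite("pics/w1c.png",cv2.resize(cr,None,fx=9,fy=9,interpolation=cv2.INTER_CUBIC)[:,:,::-1])
for u,v in [(328,226),(328.5,226.5)]: print(plane(c,u,v,.063))
print(plane(c,367,353,.05))
E
```

```text
[0.54634243 0.18396741 0.063     ]
[0.54665267 0.18332648 0.063     ]
[0.54140319 0.02348933 0.05      ]
```

View pics/w1c.png

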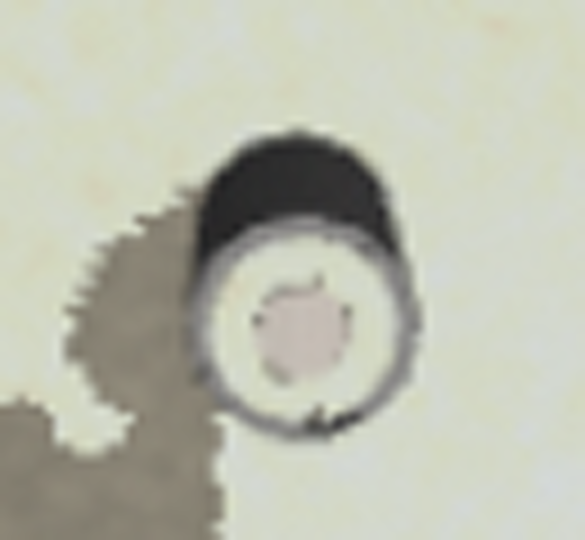

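```bash
python3 -m pendant '[0.08,-0.26,-0.5,0,0,0.37,65,0,0,-0.8,0,0,0,65,0,0,-0.8,0,0,0,65,0,0,-0.8,0,0,0,65,0,0,-0.8,0,0,0,65,0,0,-0.6,0,0,0,65,0,0,0,0,0,0,65,0,0,0,0,0,0,65]'; python3 - <<'E'
from h import *
c=cam("wrist");cv2.imwrite("pics/w2.png",c["image"][:,:,::-1])
for n in ("top","scene"):
    c=cam(n);cv2.imwrite(f"pics/{n}2.png",c["image"][:,:,::-1])
E
```

```text
time_s: 3.22
tool_pos: [0.5474, 0.1826, 0.0916]
tool_rot: [-89.9, 0.1, -105.2]
force: [0.3, 0.6, -0.0]
grip_width: 0.0652
```

View pics/w2.png

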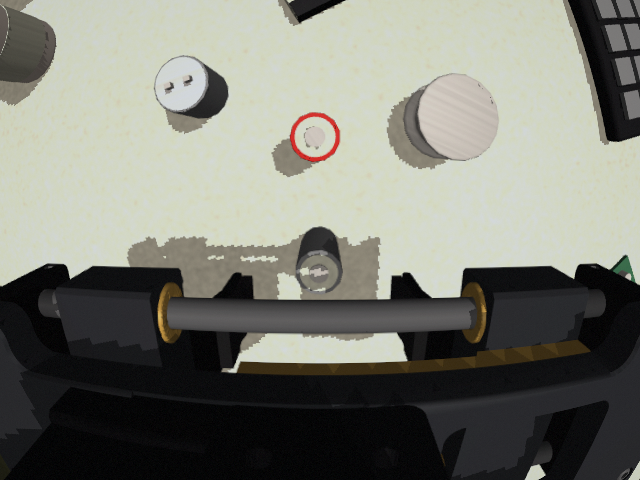

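```bash
python3 - <<'E'
from h import *
from cell import env
c=cam("wrist");print(plane(c,319,271,.063),proj(c,[.546,.184,.063]),env.get_obs()["tool_pos"])
im=c["image"][220:300,280:360];cv2.imwrite("pics/w2c.png",cv2.resize(im,None,fx=7,fy=7,interpolation=cv2.INTER_CUBIC)[:,:,::-1])
E
```

```text
[0.54729058 0.18423949 0.063     ] (np.float64(316.82643697622825), np.float64(271.9929595139203)) [0.5476824  0.18216765 0.09181266]
```

View pics/w2c.png

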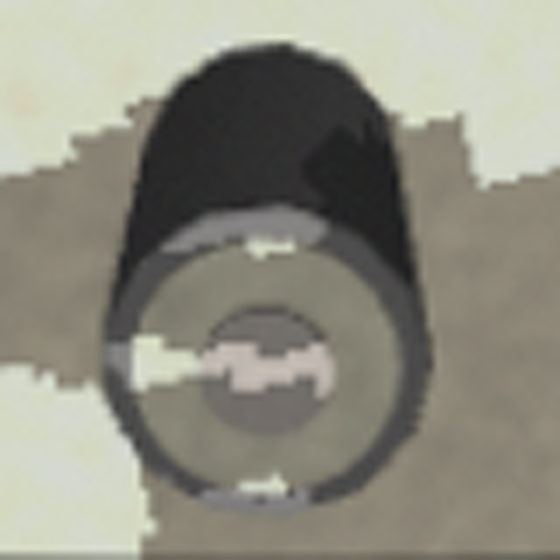

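The close view puts the cell centre at (318,272), giving (0.547, 0.184). Descending and closing.

```bash
python3 -m pendant '[-0.02,0.045,-0.4,0,0,0,65,0,0,-0.5,0,0,0,65,0,0,-0.4,0,0,0,65,0,0,-0.24,0,0,0,65,0,0,0,0,0,0,55,0,0,0,0,0,0,45,0,0,0,0,0,0,35,0,0,0,0,0,0,28]' 20;  python3 -m pendant '[0,0,0,0,0,0,20,0,0,0,0,0,0,20,0,0,0,0,0,0,20]' 20
```

```text
time_s: 4.42
tool_pos: [0.5465, 0.1837, 0.0295]
tool_rot: [-90.0, 0.0, -105.2]
force: [-0.9, -0.8, -0.1]
grip_width: 0.0333
time_s: 4.8
tool_pos: [0.5463, 0.1836, 0.0292]
tool_rot: [-90.0, 0.0, -105.2]
force: [-0.6, -0.1, 2.3]
grip_width: 0.0255
```

```bash
python3 -m pendant '[0,0,0.3,0,0,0,20,0,0,0.7,0,0,0,20,0,0,0.9,0,0,0,20,0,0,0.9,0,0,0,20,0,-0.3,0.9,0,0,0,20,-0.1,-0.7,0.7,0,0,0,20,-0.15,-0.9,0.3,0,0,0,20,-0.15,-0.9,0,0,0,0,20,-0.15,-0.9,0,0,0,0,20,-0.15,-0.9,0,0,0,0,20]'; python3 -m pendant '[-0.1,-0.9,0,0,0,0,20,-0.1,-0.8,0,0,0,0,20,0,-0.5,0,0,0,0,20,0,0,0,0,0,0,20,0,0,0,0,0,0,20,0,0,0,0,0,0,20]'; python3 - <<'E'
from h import *
c=cam("wrist");cv2.imwrite("pics/w3.png",c["image"][:,:,::-1])
print(proj(c,[.537,.018,.05]))
import pickle;pickle.dump(c,open("w3.pkl","wb"))
E
```

```text
time_s: 6.05
tool_pos: [0.5177, -0.0019, 0.2176]
tool_rot: [-90.0, 0.0, -105.3]
force: [-0.2, 0.3, -1.7]
grip_width: 0.0255
time_s: 6.8
tool_pos: [0.5103, -0.087, 0.217]
tool_rot: [-90.0, 0.0, -105.1]
force: [0.4, 0.4, -1.0]
grip_width: 0.0252
(np.float64(319.3005477378453), np.float64(102.72543708010056))
```

View pics/w3.png

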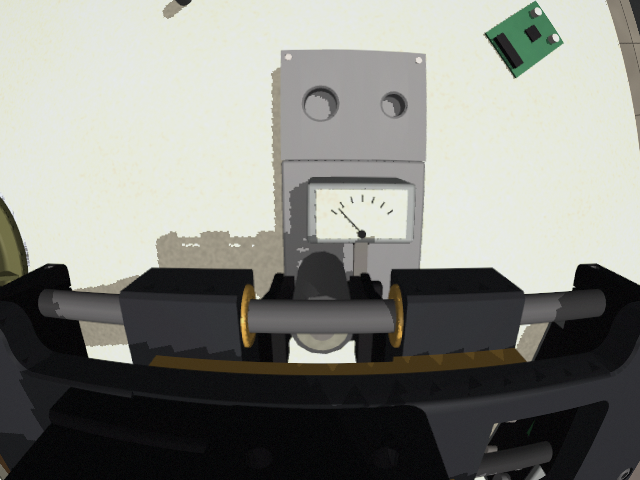

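```bash
python3 - <<'E'
from h import *
import pickle
c=pickle.load(open("w3.pkl","rb"));im=c["image"]
cv2.imwrite("pics/w3c.png",cv2.resize(im[45:170,275:435],None,fx=4.8,fy=4.8,interpolation=cv2.INTER_CUBIC)[:,:,::-1])
E
```

```text
(no output)
```

View pics/w3c.png

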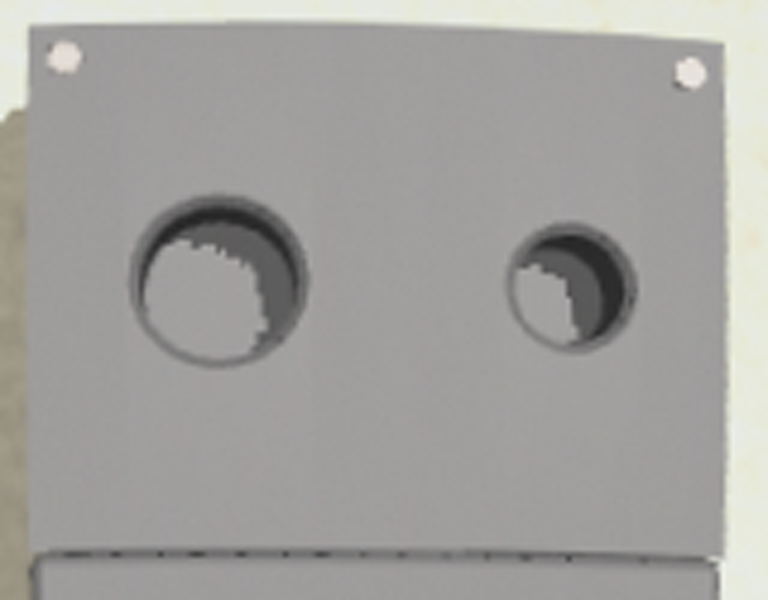

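```bash
python3 - <<'E'
from h import *
import pickle
c=pickle.load(open("w3.pkl","rb"))
W=lambda x,y:(275+(x+.5)/4.8-.5,45+(y+.5)/4.8-.5)
P={}
for n,q in dict(sock=(219,280),small=(571.5,287.5),A=(29,24),B=(724,42)).items():
    P[n]=plane(c,*W(*q),.05)[:2];print(n,P[n].round(4))
L=P["sock"]
d=P["small"]-P["sock"];print(np.linalg.norm(d),np.degrees(np.arctan2(d[1],d[0])))
d=P["B"]-P["A"];print(np.linalg.norm(d),np.degrees(np.arctan2(d[1],d[0])))
for x in (131,307): print(plane(c,*W(x,280),.05)[:2])
a=np.radians(-15.2);R=np.array([[np.cos(a),-np.sin(a)],[np.sin(a),np.cos(a)]])
ctr=P["sock"]-R@[-.03,.08];print("ctr",ctr,"pad",ctr+R@[0,-.087], "from AB", (P["A"]+P["B"])/2-R@[0,.13])
# held cell: top rim centre in the hand (clicked)
# cell top height
from cell import env
o=env.get_obs();print(o["tool_pos"],o["tool_rot"])
E
```

```text
sock [0.5377 0.0176]
small [0.6004 0.0008]
A [0.517  0.0749]
B [0.6424 0.0414]
0.06485931674581107 -14.988803920972156
0.12974812437428795 -14.963580506493718
[0.52230444 0.02188405]
[0.55320725 0.01351539]
ctr [ 0.54570757 -0.06746337] pad [ 0.52289711 -0.1514198 ] from AB [ 0.54561197 -0.06726748]
[ 0.5102619  -0.08723065  0.21693194] [-9.00108602e+01  7.11745042e-03 -1.05122421e+02]
```

```bash
python3 -m pendant '[0.19,0.71,0,0,0,0,20,0.2,0.8,0,0,0,0,20,0.2,0.7,-0.2,0,0,0,20,0.1,0.4,-0.6,0,0,0,20,0,0,-0.8,0,0,0,20,0,0,-0.8,0,0,0,20,0,0,-0.5,0,0,0,20,0,0,-0.1,0,0,0,20,0,0,0,0,0,0,20,0,0,0,0,0,0,20]'; python3 - <<'E'
from h import *
for n in ("top","scene"):
    c=cam(n);cv2.imwrite(f"pics/{n}4.png",c["image"][:,:,::-1])
    im=c["image"];uv=proj(c,[.5377,.0176,.05]);print(uv);u,v=map(int,uv)
    cv2.imwrite(f"pics/{n}4c.png",cv2.resize(im[v-50:v+50,u-60:u+60],None,fx=5,fy=5,interpolation=cv2.INTER_CUBIC)[:,:,::-1])
from cell import env
print(env.get_obs()["tool_pos"],env.get_obs()["tool_rot"])
E
```

```text
time_s: 8.1
tool_pos: [0.5386, 0.0161, 0.0981]
tool_rot: [-89.9, 0.1, -105.2]
force: [0.1, -0.6, -1.4]
grip_width: 0.0251
(np.float64(313.1108327083245), np.float64(252.08151223659203))
(np.float64(335.33970611467464), np.float64(264.31524821376263))
[0.53845656 0.01602591 0.0979786 ] [-8.99091431e+01  4.83943614e-02 -1.05232395e+02]
```

View pics/scene4c.png

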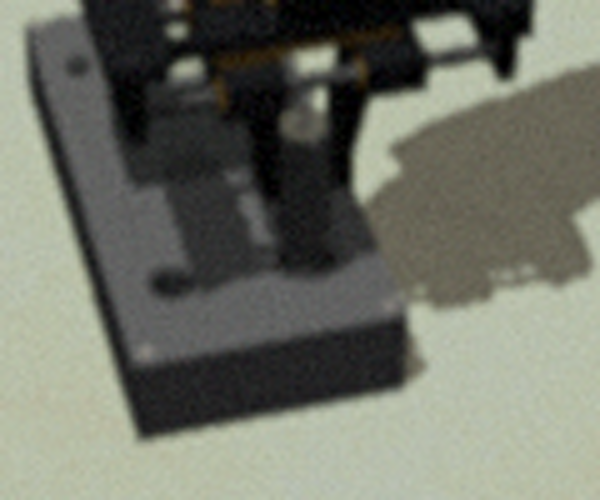

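The cell is over the bore, with its lower end around crop (305,260). I'll correct by 1 mm and lower slowly.

```bash
python3 -m pendant '[-0.02,0.035,-0.1,0,0,0,20,0,0,-0.15,0,0,0,20,0,0,-0.15,0,0,0,20,0,0,0,0,0,0,20]'; python3 -m pendant '[0,0,-0.1,0,0,0,20,0,0,-0.1,0,0,0,20,0,0,0,0,0,0,20]'
```

```text
time_s: 8.7
tool_pos: [0.5363, 0.0172, 0.0801]
tool_rot: [-90.1, -0.1, -105.2]
force: [0.7, -0.2, -1.0]
grip_width: 0.0257
time_s: 9.07
tool_pos: [0.5367, 0.0173, 0.0726]
tool_rot: [-90.0, -0.0, -105.2]
force: [0.4, 0.0, -0.3]
grip_width: 0.0252
```

```bash
python3 -m pendant '[0.015,0,-0.1,0,0,0,20,0,0,-0.1,0,0,0,20,0,0,-0.06,0,0,0,20,0,0,0,0,0,0,20]'; python3 -m pendant '[0,0,-0.04,0,0,0,20,0,0,-0.04,0,0,0,20,0,0,0,0,0,0,20]'
```

```text
time_s: 9.57
tool_pos: [0.5373, 0.0173, 0.0623]
tool_rot: [-90.0, -0.0, -105.2]
force: [-0.1, -0.1, -1.3]
grip_width: 0.0253
time_s: 9.95
tool_pos: [0.5375, 0.0173, 0.0593]
tool_rot: [-90.0, -0.0, -105.2]
force: [-0.7, -0.1, -0.9]
grip_width: 0.025
```

```bash
python3 -m pendant '[0,0,-0.03,0,0,0,20,0,0,0,0,0,0,20]'; python3 -m pendant '[0,0,-0.03,0,0,0,20,0,0,0,0,0,0,20]';  python3 -m pendant '[0,0,-0.02,0,0,0,20,0,0,0,0,0,0,20]'
```

```text
time_s: 10.2
tool_pos: [0.5375, 0.0173, 0.0581]
tool_rot: [-90.0, -0.0, -105.2]
force: [-0.2, -0.7, -1.3]
grip_width: 0.0252
time_s: 10.45
tool_pos: [0.5377, 0.0173, 0.0572]
tool_rot: [-90.0, 0.0, -105.2]
force: [-0.8, -0.2, 1.1]
grip_width: 0.0254
time_s: 10.7
tool_pos: [0.5378, 0.0173, 0.0572]
tool_rot: [-90.0, 0.0, -105.2]
force: [-2.3, -0.7, 7.0]
grip_width: 0.0255
```

It touched bottom at the expected height (force rose to 7 N at z 0.0572). Releasing gently.

```bash
python3 -m pendant '[0,0,0.01,0,0,0,20,0,0,0,0,0,0,29,0,0,0,0,0,0,35,0,0,0,0,0,0,45,0,0,0,0,0,0,50,0,0,0,0,0,0,50]'; python3 -m pendant '[0,0,0.3,0,0,0,50,0,0,0.6,0,0,0,50,0,0,0.9,0,0,0,50,0,0,0.9,0,0,0,50,-0.1,-0.3,0.9,0,0,0,40,-0.2,-0.8,0.3,0,0,0,20,-0.1,-0.8,0,0,0,0,0,-0.1,-0.8,0,0,0,0,0,0,0,0,0,0,0,0,0,0,0,0,0,0,0]'; python3 - <<'E'
from h import *
c=cam("wrist");cv2.imwrite("pics/w5.png",c["image"][:,:,::-1])
c=cam("scene");cv2.imwrite("pics/s5.png",c["image"][:,:,::-1])
im=c["image"];u,v=335,264
cv2.imwrite("pics/s5c.png",cv2.resize(im[v-80:v+60,u-80:u+80],None,fx=4,fy=4,interpolation=cv2.INTER_CUBIC)[:,:,::-1])
E
```

```text
time_s: 11.45
tool_pos: [0.5375, 0.0173, 0.0565]
tool_rot: [-90.0, -0.0, -105.2]
force: [0.0, -0.6, -0.3]
grip_width: 0.049
time_s: 12.7
tool_pos: [0.5178, -0.09, 0.2131]
tool_rot: [-90.0, 0.1, -105.2]
force: [-0.1, 1.2, 0.6]
grip_width: 0.0022
```

View pics/w5.png

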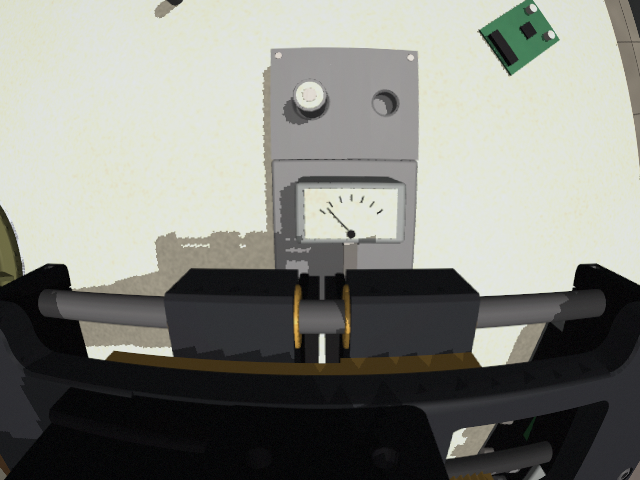

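View pics/s5c.png

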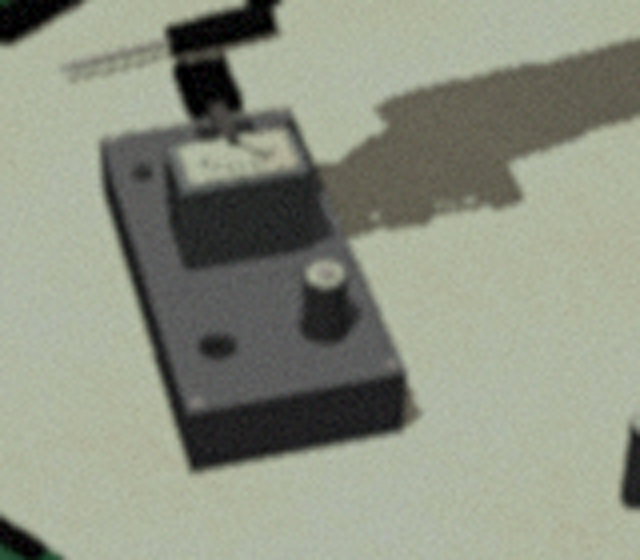

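Wrist view: the cell stands in the larger bore (top at (310,95)); the scene crop agrees. Now over the lever pad with closed fingertips.

```bash
python3 -m pendant '[0.05,-0.5,0,0,0,0,0,0.05,-0.6,-0.1,0,0,0,0,0.04,-0.43,-0.4,0,0,0,0,0,0,-0.6,0,0,0,0,0,0,-0.6,0,0,0,0,0,0,-0.3,0,0,0,0,0,0,0,0,0,0,0,0,0,0,0,0,0,0]'; python3 - <<'E'
from h import *
for n,(u,v) in dict(scene=(310,210),top=(375,255)).items():
    c=cam(n);im=c["image"]
    print(proj(c,[.5235,-.1514,.115]))
    cv2.imwrite(f"pics/{n}6c.png",cv2.resize(im[v-55:v+55,u-70:u+70],None,fx=5,fy=5,interpolation=cv2.INTER_CUBIC)[:,:,::-1])
from cell import env;print(env.get_obs()["tool_pos"])
E
```

```text
time_s: 13.8
tool_pos: [0.5239, -0.1518, 0.1335]
tool_rot: [-89.9, 0.0, -105.2]
force: [-0.5, 0.0, -0.5]
grip_width: 0.0002
(np.float64(305.8675279772062), np.float64(203.00836538607652))
(np.float64(376.52973041653496), np.float64(255.68691967746867))
[ 0.52393544 -0.15194426  0.13361806]
```

View pics/scene6c.png

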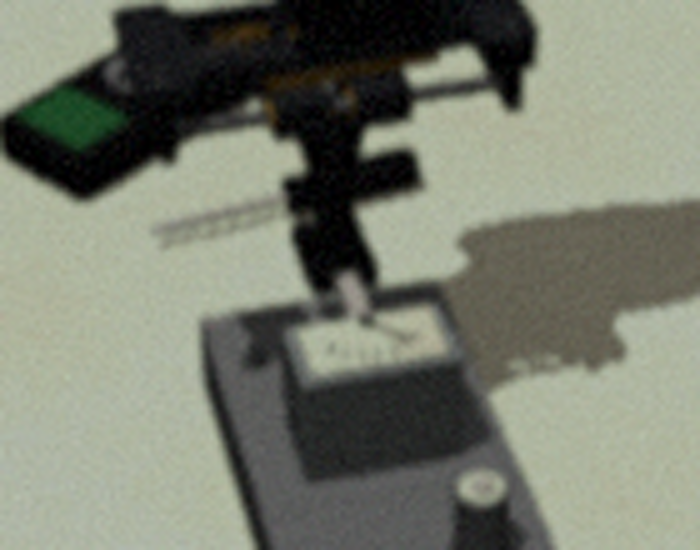

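View pics/top6c.png

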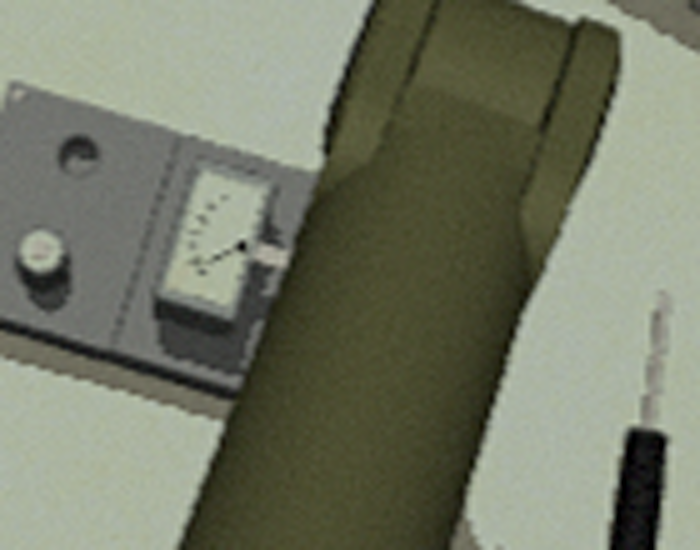

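```bash
python3 -m pendant '[0,0,-0.2,0,0,0,0,0,0,-0.15,0,0,0,0,0,0,-0.05,0,0,0,0,0,0,0,0,0,0,0]' 20; python3 -m pendant '[0,0,-0.05,0,0,0,0,0,0,0,0,0,0,0]'; python3 -m pendant '[0,0,-0.05,0,0,0,0,0,0,0,0,0,0,0]';python3 -m pendant '[0,0,-0.05,0,0,0,0,0,0,0,0,0,0,0]'
```

```text
time_s: 14.4
tool_pos: [0.523, -0.1519, 0.1163]
tool_rot: [-90.0, -0.0, -105.2]
force: [0.3, -0.0, -0.2]
grip_width: 0.0008
time_s: 14.65
tool_pos: [0.5234, -0.152, 0.1151]
tool_rot: [-90.0, 0.0, -105.2]
force: [-1.0, -0.5, 3.7]
grip_width: 0.0003
time_s: 14.9
tool_pos: [0.5235, -0.152, 0.1131]
tool_rot: [-90.0, 0.0, -105.2]
force: [-1.4, 0.1, 4.5]
grip_width: 0.0002
time_s: 15.15
tool_pos: [0.5234, -0.152, 0.1108]
tool_rot: [-90.0, 0.0, -105.2]
force: [-0.4, -0.2, 3.8]
grip_width: 0.0004
```

Contact at z = 0.115 as described; target z ≈ 0.079.

```bash
python3 -m pendant '[0,0,-0.05,0,0,0,0,0,0,-0.05,0,0,0,0]'; python3 -m pendant '[0,0,-0.05,0,0,0,0,0,0,-0.05,0,0,0,0]'; python3 -m pendant '[0,0,-0.05,0,0,0,0,0,0,-0.05,0,0,0,0]';python3 -m pendant '[0,0,-0.05,0,0,0,0,0,0,-0.05,0,0,0,0]';python3 -m pendant '[0,0,-0.05,0,0,0,0,0,0,-0.05,0,0,0,0,0,0,0,0,0,0,0]'
```

```text
time_s: 15.4
tool_pos: [0.5234, -0.152, 0.107]
tool_rot: [-90.0, 0.0, -105.2]
force: [0.1, -0.1, 6.2]
grip_width: 0.0006
time_s: 15.65
tool_pos: [0.5235, -0.152, 0.1029]
tool_rot: [-90.0, 0.0, -105.2]
force: [-0.7, -0.6, 5.2]
grip_width: 0.0005
time_s: 15.9
tool_pos: [0.5234, -0.152, 0.0994]
tool_rot: [-90.0, 0.0, -105.2]
force: [-1.9, 0.3, 8.5]
grip_width: 0.0002
time_s: 16.15
tool_pos: [0.5234, -0.152, 0.0951]
tool_rot: [-90.0, 0.0, -105.2]
force: [-1.6, 1.2, 6.7]
grip_width: 0.0001
time_s: 16.52
tool_pos: [0.5234, -0.152, 0.091]
tool_rot: [-90.0, 0.0, -105.2]
force: [-1.4, -0.3, 5.6]
grip_width: 0.0006
```

```bash
python3 -m pendant '[0,0,-0.05,0,0,0,0,0,0,-0.05,0,0,0,0]'; python3 -m pendant '[0,0,-0.05,0,0,0,0,0,0,-0.05,0,0,0,0]'; python3 -m pendant '[0,0,-0.05,0,0,0,0,0,0,0,0,0,0,0,0,0,0,0,0,0,0]'
```

```text
time_s: 16.77
tool_pos: [0.5235, -0.152, 0.0876]
tool_rot: [-90.0, 0.0, -105.2]
force: [-2.6, 0.3, 8.4]
grip_width: 0.0007
time_s: 17.02
tool_pos: [0.5234, -0.152, 0.0833]
tool_rot: [-90.0, 0.0, -105.2]
force: [-1.5, 0.7, 8.7]
grip_width: 0.0006
time_s: 17.4
tool_pos: [0.5234, -0.152, 0.081]
tool_rot: [-90.0, 0.0, -105.2]
force: [-0.6, 0.6, 5.5]
grip_width: 0.0006
```

```bash
python3 -m pendant '[0,0,-0.05,0,0,0,0,0,0,0,0,0,0,0,0,0,0,0,0,0,0,0,0,0,0,0,0,0]'; python3 - <<'E'
from h import *
from cell import env
zs=[];fs=[]
for n,(u,v) in dict(scene=(310,215),top=(300,255),wrist=(320,150)).items():
    c=cam(n);im=c["image"];o=env.get_obs();zs.append(o["tool_pos"][2]);fs.append(o["force"][2])
    cv2.imwrite(f"pics/{n}7.png",im[:,:,::-1])
    if n!="wrist":cv2.imwrite(f"pics/{n}7c.png",cv2.resize(im[v-55:v+75,u-75:u+75],None,fx=4.5,fy=4.5,interpolation=cv2.INTER_CUBIC)[:,:,::-1])
print(zs,fs)
E
```

```text
time_s: 17.9
tool_pos: [0.5234, -0.152, 0.0792]
tool_rot: [-90.0, 0.0, -105.2]
force: [-2.4, 0.4, 6.9]
grip_width: 0.0005
[np.float64(0.07923269459111783), np.float64(0.07923622660127272), np.float64(0.07924699463940596)] [np.float64(7.877615442081804), np.float64(6.460735922424848), np.float64(7.544084742307356)]
```

View pics/scene7c.png

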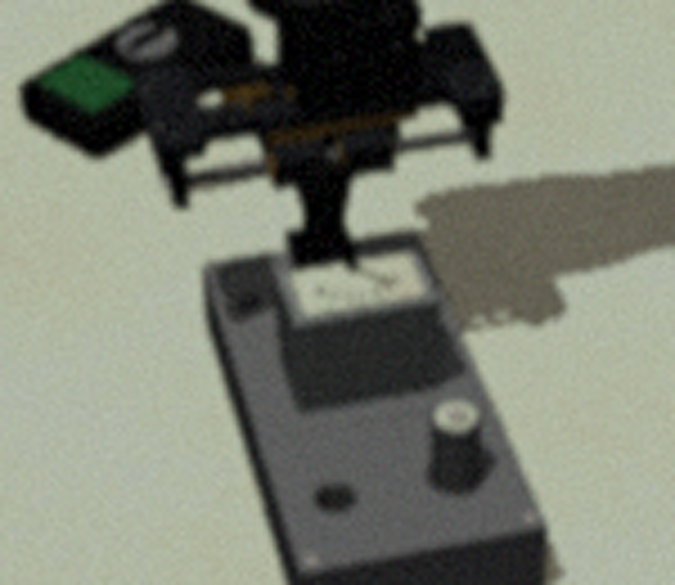

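View pics/top7.png

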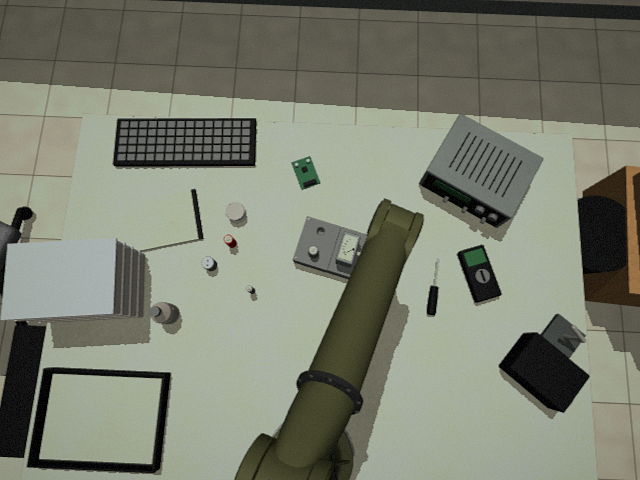

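View pics/wrist7.png

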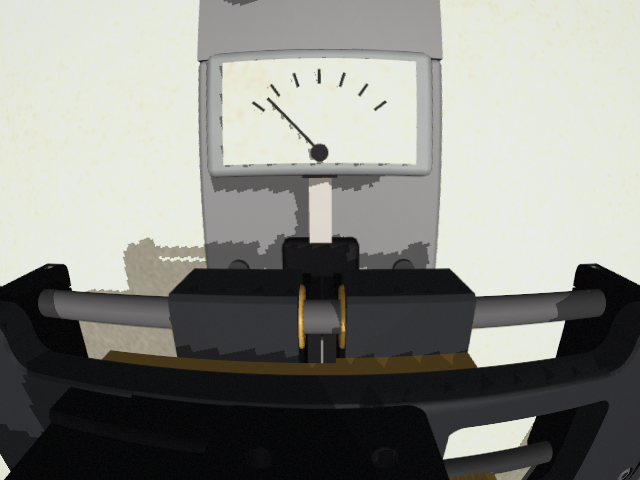

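The last views show the pad held down under the closed fingertips, at 35.8 mm and about 7.3 N, which fits the third notch. The cell stands in the larger socket, and the bystanders are at the same pixels as at the start.

```bash
python3 - <<'E'
from cell import env
print(env.sign_off())
o=env.get_obs();print(o["time_s"],o["tool_pos"],o["force"])
E
```

```text
the job is handed in; nothing more can be done
None
the job is handed in; nothing more can be done
```

I stood the thick cell in the tester's larger socket and let go of it. I then pressed the lever with closed fingertips to the third notch and handed in at about 18 s, still holding it there.

- **Cell:** it touched the bottom at the expected height with 7 N, and I released it there. The wrist and scene views after release show it upright in the larger bore.
- **Lever:** the pad was first touched at z = 0.115 m. The fingertips ended at z = 0.0792 m, a travel of 35.8 mm against the notch at 36 mm. The push was about 6.5–7.9 N against the expected 7.5 N.
- **Not checked:** the notch marks on the tower could not be seen, so the third notch rests on height and force alone.
- **Bystanders:** in the last overhead view the other items on the bench look unmoved, including the red look-alike.

My first corner picks for the tester from the top and scene cameras disagreed by about 6 mm. I used the closer wrist view instead, and its bore spacing and deck width came out within 0.3 mm of the given sizes. No other check failed.

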